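# Open the long pin box of the capsule filler

### The job

Two metal pin boxes with sliding white lids stand on the pharmacy bench. Open the longer one: take its lid by the black grip, raise it over the small lip at the grip end, slide it straight out of its grooves over that lip, and lay it gently, grip up, in the middle of the dark rubber mat and let go. Leave the shorter box's lid closed.

Things in the scene. Friction and masses are not known exactly. Their poses are not given: they have to be found in the camera images.
- long_lid: Lid of the longer box: white plate 148 (x) x 92 (y) x 5 mm, 0.1-0.2 kg. Origin: centre of the plate's underside, z up. Upright black grip 12 (x) x 36 (y) mm, 36 mm tall on the plate, centred 50 mm from the origin along -x: pinch its 12 mm thickness from above, fingers closing along x. Closed: on the box's axes, origin 40 mm above the bench, 3 mm clear of lip and back wall, 4 mm of each side.
- long_box: Longer of two fixed aluminium boxes, 170 (x) x 120 x 70 mm. Origin: centre of underside, on the bench. Lid rests in side grooves 40-64 mm above the bench, under full-length rails (76 mm gap on top): no lifting straight out. Its -x end (towards the robot) is open above a lip 8 mm thick, top 48 mm above the bench. Lid raised level by 9-18 mm (best 13) slides out along -x, clear after 160 mm.
- mat: Dark rubber mat fixed flat on the bench, 210 (x) x 180 (y) x 4 mm. Origin: centre of its underside, on the bench.
- short_lid: Bystander: lid of the shorter aluminium box (120 x 120 x 70 mm, same make, fixed): white plate 98 (x) x 92 (y) x 5 mm with the same black grip, centred 25 mm from the origin along -x. Origin: centre of the plate's underside. It stays where it is.
Things that resemble listed ones, but are neither listed nor needed, are in the scene too. What is shaped like the long_box but blue is not meant.

How it is judged:
By the outcome, as a careful person would: the job done as asked, in the order asked, and still so for the second after the job is handed in, with the robot touching nothing.
It also fails if it takes over 56 s, if anything falls off the work surface, if the arm or the gripper's body presses on something with over 40 N, if the wrist force passes 120 N, or if a joint passes its speed limit or range.

### The arm

A 6-joint arm with a two-finger parallel gripper is mounted at the origin on the work surface. World frame = base frame: x ahead of the robot, y to its left, z up, the work surface at z = 0. Lengths are in m, angles in degrees, forces in N, time in s.
With the tool pointing down it reaches from about 0.4 to 0.825 m from the base axis. Payload 7 kg.
Tool frame: the origin (TCP) lies on the mounting face of the last link; the fingertips stand 178 mm ahead of it and the grasp point (between the pads) lies 159 mm ahead of it; z points along the fingers, y is the direction in which the jaws open and shut (so a half turn about z gives the same grasp; the last joint's range is limited). The gripper opens to 88 mm and grips with 3 to 60 N. Pads are 19 mm wide; open, the fingers measure 130 mm over their backs; the gripper's body (78 mm by 193 mm) begins 47 mm behind the grasp point.
Start: joints at [-49.899, 20.546, 0.682, 0, -70.136, -16.507], TCP at [0.27, -0.619, 0.405] pointing down, gripper open.
Joint ranges: [-176.03, 176.03], [-82.01, 121.73], [-58.28, 71.71], [-173.87, 95.51], [-174.79, -0.11], [-173.66, 173.66]. Speed limits (degrees/s): [136.94, 136.94, 172.46, 180, 180, 180].

### API

Orientations are given as [roll, pitch, yaw] about the fixed x, y, z axes, in that order (R = Rz(yaw) Ry(pitch) Rx(roll)).
In Python, from plant import r gives the robot as it stands. The module is installed in compiled form; this text tells all that it offers.
- The arm moves only by the tool carry_out, never from a script. Its argument "plan" is a list of rows, each a list of 3 entries, a list of its own where there are three numbers: the shift along the tool's x, y, z in m, then the turn, a rotation vector about the tool's x, y, z in degrees, then the closure in counts, from 0 (fully open) to 255 (shut). In form: [[[x, y, z], [ax, ay, az], hand], ...]. A call has 1 to 12 rows; each row shifts and turns the commanded pose from where the row before left it, along the tool's axes as they then stand; what a row does not reach is not made up. A row lasts 1/12 s, in which the tool goes at most 41.7 mm and 7.16 degrees, less where a joint would pass 70% of its speed; a pose out of reach is approached as far as the arm can. A call is refused whole if a number of a shift passes 0.0417 or a number of a turn 7.16, either way. A call with a gripper value outside its range is refused whole. The fingers move at their own pace and stop on an object; "grip_force" is the grip in N (left out, the last holds). Time passes only in rows, so rows that do not move let the fingers close. It gives the time, the measured TCP pose, the force and the opening at its end, in the units of the state.
- r.get_state(): the state, without advancing time (a new reading comes with each control period).
- r.capture(name): name is "scene" or "top" or "wrist"; returns the picture (384x512x3 uint8, red, green, blue); there is no depth.
- r.get_calibration(name): a dict with "K" (3x3 intrinsics, pixels), "rvec" (rotation vector, rad) and "tvec" (3), from world to camera coordinates, as OpenCV has them. Camera axes: x right, y down, z forward; pixel columns grow to the right and rows downward; lengths in m; the calibration is good to about 2 mm. A picture is of the moment at which its call begins: read the wrist's pose just before it. get_calibration takes no time and is no camera call; for the wrist camera it gives the pose at the moment of the call.
- r.close_job(): hands the job in, once; it reports no verdict.
The state is a dict: "time_s": time; "joints": joint angles; "qd": joint speeds; "joint_torque": joint torques, N m; "tcp_pos": TCP position; "eef_rot": TCP orientation; "contact_force": force on the tool from outside, world axes, zero at the start; "moment": the same for the moment, N m; "gripper_width": finger opening in m.
Only numpy, scipy, OpenCV 4.12 (cv2) and the standard library are available. Lean on these libraries where they do the work, as an engineer would, in place of code of your own. Each camera call takes 0.05 s, during which the arm holds its last target. There are 200 camera calls.

## Working session

There is one attempt and no reset: what is moved stays moved. The work goes in short steps, Python scripts to look and compute and a tool call to move; the robot and the scene stay as the last step left them, time stands still between calls to the robot, and variables do not carry over. Pictures are saved under pics/ and viewed, about 8 in all and at most 12, crops included, and the job is handed in when it is done.

Besides the shell and the picture viewer there is one more tool, called by a JSON object that holds its "name" and its "arguments". carry_out: Moves the arm, as the interface text tells. Its arguments: {"type":"object","properties":{"plan":{"type":"array","items":{"type":"array"}},"grip_force":{"type":"number"}},"required":["plan"]}

```bash
mkdir -p pics
cat > h.py <<'E'
import numpy as np, cv2
from plant import r
def cap(n,f):
    c=r.get_calibration(n); im=r.capture(n); cv2.imwrite('pics/'+f,im[:,:,::-1]); return im,c
def ray(c,px,z):
    R=cv2.Rodrigues(np.array(c['rvec'],float))[0]; t=np.array(c['tvec'],float).ravel(); o=-R.T@t
    d=R.T@np.linalg.inv(np.array(c['K']))@np.array([px[0],px[1],1.0]); return o+d*(z-o[2])/d[2]
def proj(c,p):
    return cv2.projectPoints(np.array(p,float).reshape(-1,1,3),np.array(c['rvec'],float),np.array(c['tvec'],float),np.array(c['K'],float),None)[0].reshape(-1,2)
E
python3 - <<'E'
from h import *
a,_=cap('top','t1.png'); b,_=cap('scene','s1.png')
import pickle
for n in('top','scene'):
    c=r.get_calibration(n);R=cv2.Rodrigues(np.array(c['rvec'],float))[0];print(n,-R.T@np.array(c['tvec']).ravel(),c['K'][0][0])
print(r.get_state())
E
```

```text
top [ 0.46156572 -0.20638102  1.34331897] 451.5700195519126
scene [ 1.28702022 -0.58101742  1.32582344] 485.99753430810483
{'time_s': 0.1, 'joints': array([-4.98995476e+01,  2.05862082e+01,  6.38721105e-01, -1.87625886e-02,
       -7.01337079e+01, -1.65052519e+01]), 'qd': array([-0.08982931, -0.00483248,  0.09063455,  0.01182557,  0.01058833,
       -0.03786372]), 'joint_torque': array([-9.47032167e-04, -5.84159231e+01,  2.93752599e+01,  7.01544598e+00,
        1.01544600e-02, -5.07614857e-05]), 'tcp_pos': array([ 0.27009724, -0.61841616,  0.40382333]), 'eef_rot': array([ 1.79917139e+02, -6.15784278e-03, -1.56411184e+02]), 'contact_force': array([0.19964049, 0.4821243 , 0.54306644]), 'moment': array([ 0.05957067,  0.01868831, -0.00016861]), 'gripper_width': 0.08777246628253343}
```

View pics/t1.png

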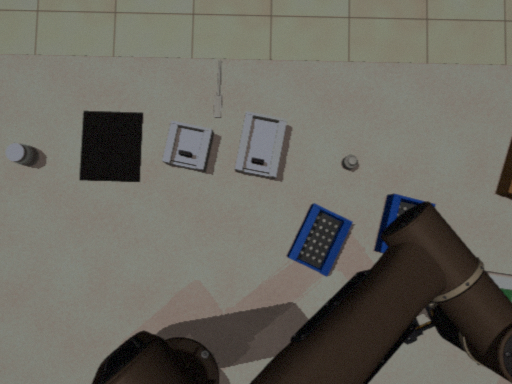

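View pics/s1.png

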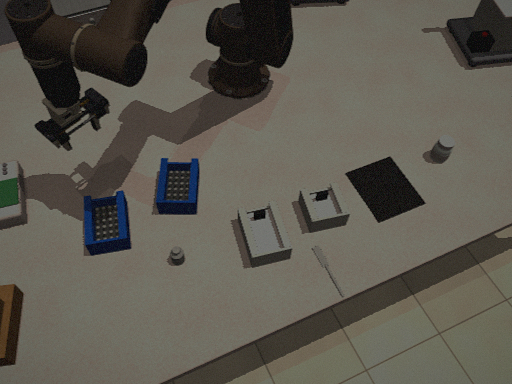

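The top view shows the mat at about (112,146), the short box at (188,147), and the long box at (263,146) with its grip at (258,161). +x is up. The blue boxes are decoys.

Run:
```python
from h import *
im=cv2.imread('pics/t1.png');c=r.get_calibration('top')
g=im.max(2)
m=(g<45).astype(np.uint8); 
for i,(u0,v0,u1,v1) in enumerate([(60,90,160,200),(160,110,222,185),(226,100,300,190)]):
    mm=np.zeros_like(m);mm[v0:v1,u0:u1]=m[v0:v1,u0:u1]
    cs=cv2.findContours(mm,0,2)[0]
    for k in cs:
        if cv2.contourArea(k)<15: continue
        b=cv2.minAreaRect(k);z=.004 if i==0 else .08
        P=np.array([ray(c,p,z)[:2] for p in cv2.boxPoints(b)])
        print(i,b,ray(c,b[0],z).round(4),P.round(3).tolist())
cv2.imwrite('pics/c1.png',cv2.resize(im[95:195,70:300],None,fx=3.4,fy=3.4,interpolation=2))
```

```text
0 ((110.96759033203125, 146.14837646484375), (59.17607879638672, 69.21353149414062), 2.862405300140381) [0.6693 0.2264 0.004 ] [[0.568, 0.315], [0.777, 0.315], [0.772, 0.137], [0.563, 0.139]]
1 ((185.4423065185547, 153.78846740722656), (11.7669677734375, 4.118439197540283), 11.309932708740234) [ 0.6406 -0.009   0.08  ] [[0.638, 0.008], [0.649, 0.006], [0.643, -0.026], [0.632, -0.024]]
2 ((257.0577087402344, 161.2115478515625), (10.78638744354248, 4.3145551681518555), 11.309932708740234) [ 0.6241 -0.2114  0.08  ] [[0.621, -0.195], [0.633, -0.197], [0.628, -0.227], [0.615, -0.225]]
```

View pics/c1.png

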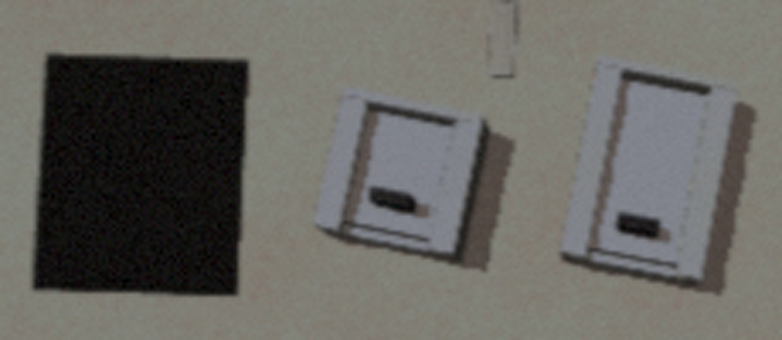

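The mat centre is at about (0.669, 0.226), yaw about -1°. The long-lid grip is at about (0.624, -0.211), box yaw about -10.5°. I'll move above it for a closer look.

{"name": "carry_out", "arguments": {"plan": [[[0, 0, 0], [0, 0, -7], 0], [[0, 0, 0], [0, 0, -7], 0], [[0, 0, 0], [0, 0, -7], 0], [[0, 0, 0], [0, 0, -7], 0], [[0, 0, 0], [0, 0, -7], 0], [[0, 0, 0], [0, 0, -7], 0], [[0, 0, 0], [0, 0, -7], 0], [[0, 0, 0], [0, 0, -7], 0], [[-0.029, -0.0172, 0], [0, 0, 0], 0], [[-0.029, -0.0172, 0], [0, 0, 0], 0], [[-0.029, -0.0172, 0], [0, 0, 0], 0], [[-0.029, -0.0172, 0], [0, 0, 0], 0]]}}

```text
time_s: 1.1
tcp_pos: [0.3592, -0.5158, 0.4041]
eef_rot: [180.0, 0.0, -100.5]
contact_force: [1.4, -0.8, 0.1]
gripper_width: 0.0877
```

{"name": "carry_out", "arguments": {"plan": [[[-0.029, -0.0172, 0], [0, 0, 0], 0], [[-0.029, -0.0172, 0], [0, 0, 0], 0], [[-0.029, -0.0172, 0], [0, 0, 0], 0], [[-0.029, -0.0172, 0], [0, 0, 0], 0], [[-0.029, -0.0172, 0], [0, 0, 0], 0], [[-0.029, -0.0172, 0], [0, 0, 0], 0], [[-0.029, -0.0172, 0], [0, 0, 0], 0], [[-0.029, -0.0172, 0], [0, 0, 0], 0], [[-0.029, -0.0172, 0], [0, 0, 0], 0], [[-0.029, -0.0172, 0], [0, 0, 0], 0], [[-0.029, -0.0172, 0], [0, 0, 0], 0], [[0, 0, 0], [0, 0, 0], 0]]}}

```text
time_s: 2.1
tcp_pos: [0.6056, -0.2334, 0.4037]
eef_rot: [180.0, 0.0, -100.2]
contact_force: [-0.5, -0.8, 0.1]
gripper_width: 0.0881
```

Run:
```python
from h import *
import pickle
im,c=cap('wrist','w1.png'); pickle.dump(c,open('w1.pkl','wb'))
s=r.get_state();print(s['time_s'],s['tcp_pos'],s['eef_rot'],s['joints'],s['contact_force'])
print(proj(c,[.624,-.211,.081]))
```

```text
2.15 [ 0.60418838 -0.23487508  0.40362906] [ 1.79930398e+02  7.72942754e-03 -1.00213449e+02] [-4.03792526e+00  1.81097971e+01 -3.00121236e+00 -1.62560507e-02
 -6.89573581e+01 -6.16967340e+00] [ 0.22431163 -0.6768958  -0.1256275 ]
[[238.81815737 202.92979214]]
```

View pics/w1.png

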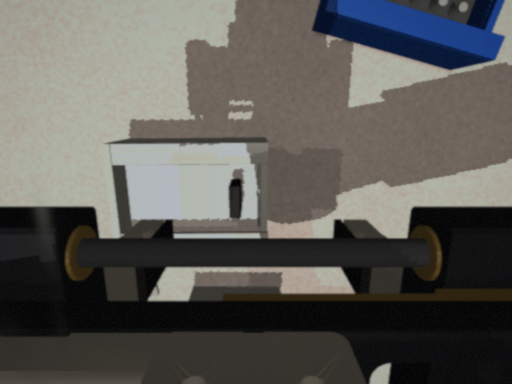

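The wrist view shows the long box's grip at about (236,198), with the rail edge running from (112,143) to (268,139). I'll measure the grip centre and yaw from it.

Run:
```python
from h import *
import pickle
c=pickle.load(open('w1.pkl','rb'));im=cv2.imread('pics/w1.png')
m=np.zeros((384,512),np.uint8);m[168:224,215:258]=(im[168:224,215:258].max(2)<45)
k=max(cv2.findContours(m,0,2)[0],key=cv2.contourArea);b=cv2.minAreaRect(k);print(b,cv2.boundingRect(k))
for z in(.081,.063):print(z,ray(c,b[0],z).round(4))
P=np.array([ray(c,p[0],.081)[:2] for p in k]);print('extent along box axes', end=' ')
a=np.radians(-10.5);Q=P@np.array([[np.cos(a),-np.sin(a)],[np.sin(a),np.cos(a)]]);print(Q.min(0),Q.max(0))
g=cv2.cvtColor(im,6)[130:206,100:280];g=cv2.resize(g,None,fx=3,fy=3,interpolation=2)
l=cv2.createLineSegmentDetector().detect(g)[0].reshape(-1,4)/3+[100,130,100,130]
for s in l:
    if np.hypot(s[2]-s[0],s[3]-s[1])>35:
        p,q=ray(c,s[:2],.07),ray(c,s[2:],.07);d=q-p
        print(s.round(1),p[:2].round(4),q[:2].round(4),'yaw',np.degrees(np.arctan2(d[1],d[0])).round(2),'len',np.hypot(*d[:2]).round(3))
```

```text
((235.0, 197.5), (37.0, 10.0), 90.0) (230, 179, 11, 38)
0.081 [ 0.6268 -0.2174  0.081 ]
0.063 [ 0.6287 -0.2127  0.063 ]
extent along box axes [ 0.65065278 -0.11895824] [ 0.66102122 -0.0795225 ]
[179.  143.2 111.5 143.7] [ 0.6731 -0.2809] [ 0.7408 -0.2926] yaw -9.74 len 0.069
[124.8 165.3 129.3 205.4] [ 0.7336 -0.2687] [ 0.741 -0.226] yaw 80.22 len 0.043
[116.7 205.4 111.3 163. ] [ 0.7542 -0.2284] [ 0.7467 -0.2735] yaw -99.46 len 0.046
[131.9 138.3 264.4 137.2] [ 0.7189 -0.2942] [ 0.5865 -0.2714] yaw 170.26 len 0.134
```

{"name": "carry_out", "arguments": {"plan": [[[-0.0114, -0.0087, 0], [0, 0, -0.4], 0], [[-0.0114, -0.0087, 0], [0, 0, 0], 0], [[0, 0, 0.03], [0, 0, 0], 0], [[0, 0, 0.03], [0, 0, 0], 0], [[0, 0, 0.03], [0, 0, 0], 0], [[0, 0, 0.025], [0, 0, 0], 0], [[0, 0, 0.015], [0, 0, 0], 0], [[0, 0, 0], [0, 0, 0], 0], [[0, 0, 0], [0, 0, 0], 0], [[0, 0, 0], [0, 0, 0], 0]]}}

```text
time_s: 2.98
tcp_pos: [0.6243, -0.2182, 0.276]
eef_rot: [-179.9, -0.0, -100.0]
contact_force: [0.6, 0.6, 1.1]
gripper_width: 0.0877
```

Run:
```python
from h import *
import pickle
s=[r.get_state() for _ in range(2)][-1]
im,c=cap('wrist','w2.png'); pickle.dump(c,open('w2.pkl','wb'))
print(s['time_s'],s['tcp_pos'],s['eef_rot'],s['contact_force'])
print(proj(c,[[.626,-.2145,.081],[.626,-.2145,.07]]))
```

```text
2.9833 [ 0.6243105  -0.21821753  0.27597227] [-1.79903832e+02 -1.46174037e-02 -1.00010139e+02] [0.56083436 0.57100099 1.11874544]
[[251.41581717 229.04748821]
 [251.51885328 222.80176932]]
```

View pics/w2.png

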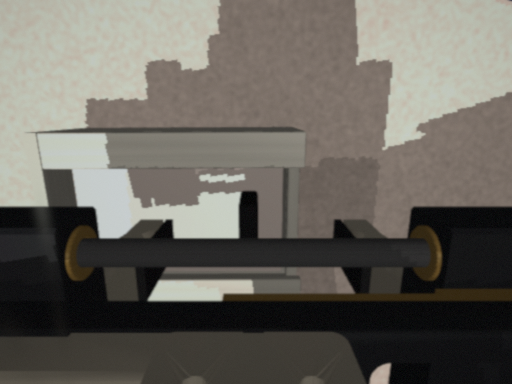

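The wrist view now shows the grip at column ~248, rows 190–240, between the open fingers. The rails are parallel to the jaw line. I'll descend and close.

{"name": "carry_out", "arguments": {"plan": [[[-0.0042, -0.003, 0.012], [0, 0, 0], 0], [[0, 0, 0.014], [0, 0, 0], 0], [[0, 0, 0.012], [0, 0, 0], 0], [[0, 0, 0.006], [0, 0, 0], 0], [[0, 0, 0], [0, 0, 0], 0], [[0, 0, 0], [0, 0, 0], 0], [[0, 0, 0], [0, 0, 0], 120], [[0, 0, 0], [0, 0, 0], 160], [[0, 0, 0], [0, 0, 0], 200], [[0, 0, 0], [0, 0, 0], 220], [[0, 0, 0], [0, 0, 0], 240], [[0, 0, 0], [0, 0, 0], 255]], "grip_force": 30}}

```text
time_s: 4.03
tcp_pos: [0.6273, -0.2144, 0.2309]
eef_rot: [-180.0, 0.0, -100.0]
contact_force: [-0.3, -0.8, -0.3]
gripper_width: 0.0535
```

{"name": "carry_out", "arguments": {"plan": [[[0, 0, 0], [0, 0, 0], 255], [[0, 0, 0], [0, 0, 0], 255], [[0, 0, 0], [0, 0, 0], 255], [[0, 0, 0], [0, 0, 0], 255], [[0, 0, 0], [0, 0, 0], 255], [[0, 0, 0], [0, 0, 0], 255]]}}

```text
time_s: 4.53
tcp_pos: [0.6274, -0.2143, 0.2306]
eef_rot: [-180.0, 0.0, -100.0]
contact_force: [0.2, 0.4, 0.5]
gripper_width: 0.0132
```

{"name": "carry_out", "arguments": {"plan": [[[0, 0, 0], [0, 0, 0], 255], [[0, 0, 0], [0, 0, 0], 255], [[0, 0, 0], [0, 0, 0], 255], [[0, 0, 0], [0, 0, 0], 255], [[0, 0, -0.003], [0, 0, 0], 255], [[0, 0, -0.003], [0, 0, 0], 255], [[0, 0, -0.003], [0, 0, 0], 255], [[0, 0, -0.003], [0, 0, 0], 255], [[0, 0, -0.001], [0, 0, 0], 255], [[0, 0, 0], [0, 0, 0], 255], [[0, 0, 0], [0, 0, 0], 255], [[0, 0, 0], [0, 0, 0], 255]]}}

```text
time_s: 5.53
tcp_pos: [0.6272, -0.2143, 0.2435]
eef_rot: [180.0, 0.0, -100.0]
contact_force: [-0.1, 0.0, -2.3]
gripper_width: 0.0112
```

Run:
```python
from h import *
im,c=cap('scene','s2.png'); im2,_=cap('top','t2.png')
a=cv2.resize(im[180:280,210:370,::-1],None,fx=4,fy=4,interpolation=2)
cv2.imwrite('pics/s2c.png',a)
s=r.get_state();print(s['tcp_pos'],s['eef_rot'],s['contact_force'],s['moment'],s['gripper_width'])
```

```text
[ 0.62724054 -0.21432996  0.24345868] [ 1.79981964e+02  3.17191642e-04 -1.00007376e+02] [ 0.65128037 -0.25090551 -2.3212922 ] [ 0.07289695  0.10356807 -0.00490789] 0.011651232215766694
```

View pics/s2c.png

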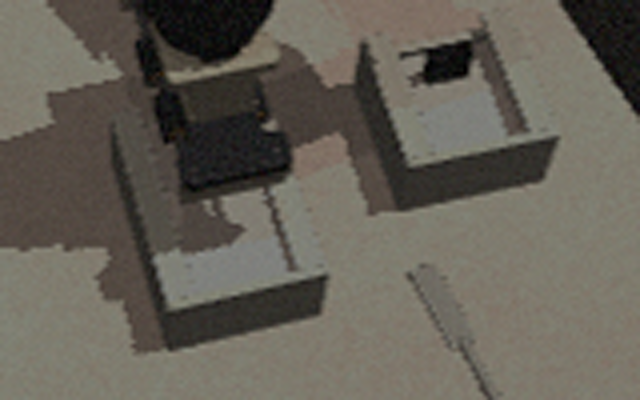

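It shows the gripper holding the grip, with the lid lifted level inside the rails. The wrist force of -2.3 N matches the lid's weight. I'll slide it out along the box's -x, which is tool +y.

{"name": "carry_out", "arguments": {"plan": [[[0, 0.004, 0], [0, 0, 0], 255], [[0, 0.007, 0], [0, 0, 0], 255], [[0, 0.008, 0], [0, 0, 0], 255], [[0, 0.008, 0], [0, 0, 0], 255], [[0, 0.008, 0], [0, 0, 0], 255], [[0, 0.008, 0], [0, 0, 0], 255], [[0, 0.007, 0], [0, 0, 0], 255], [[0, 0, 0], [0, 0, 0], 255]]}}

```text
time_s: 6.3
tcp_pos: [0.5765, -0.2054, 0.2439]
eef_rot: [180.0, 0.0, -100.0]
contact_force: [0.4, 0.5, -1.7]
gripper_width: 0.0121
```

{"name": "carry_out", "arguments": {"plan": [[[0, 0.006, 0], [0, 0, 0], 255], [[0, 0.01, 0], [0, 0, 0], 255], [[0, 0.011, 0], [0, 0, 0], 255], [[0, 0.011, 0], [0, 0, 0], 255], [[0, 0.011, 0], [0, 0, 0], 255], [[0, 0.011, 0], [0, 0, 0], 255], [[0, 0.011, 0], [0, 0, 0], 255], [[0, 0.011, 0], [0, 0, 0], 255], [[0, 0.011, 0], [0, 0, 0], 255], [[0, 0.011, 0], [0, 0, 0], 255], [[0, 0.011, 0], [0, 0, 0], 255], [[0, 0.007, 0], [0, 0, 0], 255]]}}

```text
time_s: 7.3
tcp_pos: [0.4564, -0.1843, 0.2437]
eef_rot: [180.0, 0.0, -100.0]
contact_force: [0.4, 0.0, -1.9]
gripper_width: 0.0115
```

{"name": "carry_out", "arguments": {"plan": [[[0, 0, 0], [0, 0, 0], 255], [[0, 0, 0], [0, 0, 0], 255]]}}

```text
time_s: 7.47
tcp_pos: [0.458, -0.1844, 0.244]
eef_rot: [-180.0, -0.0, -100.0]
contact_force: [0.3, -0.0, -1.4]
gripper_width: 0.0117
```

Run:
```python
from h import *
im,c=cap('top','t3.png')
cv2.imwrite('pics/t3c.png',cv2.resize(im[90:290,60:330,::-1],None,fx=2.5,fy=2.5,interpolation=2))
s=r.get_state();print(s['tcp_pos'],s['eef_rot'],s['contact_force'],s['moment'],s['gripper_width'],s['joints'])
```

```text
[ 0.45842836 -0.18445589  0.24397937] [-1.79939523e+02 -1.44430192e-03 -9.99821252e+01] [ 0.15826144 -0.41662617 -2.54202885] [ 0.03424741  0.08084294 -0.00736237] 0.011856984990390042 [ 9.26552967e-01  1.34553530e+01 -3.37178574e+01  1.89435563e-02
 -4.27676799e+01 -1.09225775e+01]
```

View pics/t3c.png

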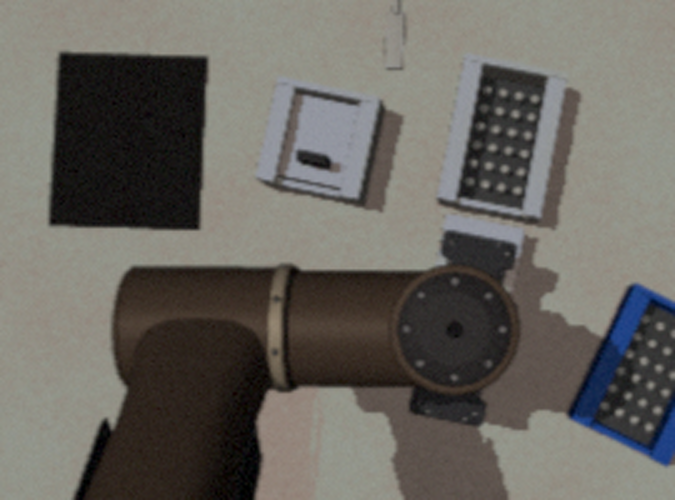

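The lid is fully out, with a gap visible between the lid edge and the lip at (480,220). The short box is still closed. Next I'll raise it, turn 9°, and carry it over to the mat.

{"name": "carry_out", "arguments": {"plan": [[[0, 0, -0.01], [0, 0, 0], 255], [[0, 0, -0.02], [0, 0, 0], 255], [[0, 0, -0.025], [0, 0, 0], 255], [[0, 0, -0.02], [0, 0, -2], 255], [[0, 0, -0.005], [0, 0, -3], 255], [[0, 0, 0], [0, 0, -3], 255], [[0, 0, 0], [0, 0, -1], 255], [[-0.007, -0.0026, 0], [0, 0, 0], 255], [[-0.014, -0.0052, 0], [0, 0, 0], 255], [[-0.022, -0.0082, 0], [0, 0, 0], 255], [[-0.025, -0.0093, 0], [0, 0, 0], 255], [[-0.025, -0.0093, 0], [0, 0, 0], 255]]}}

```text
time_s: 8.52
tcp_pos: [0.4946, -0.0909, 0.3232]
eef_rot: [180.0, -0.0, -91.2]
contact_force: [1.0, 0.0, -1.1]
gripper_width: 0.0118
```

{"name": "carry_out", "arguments": {"plan": [[[-0.025, -0.0093, 0], [0, 0, 0], 255], [[-0.025, -0.0093, 0], [0, 0, 0], 255], [[-0.025, -0.0093, 0], [0, 0, 0], 255], [[-0.025, -0.0093, 0], [0, 0, 0], 255], [[-0.025, -0.0093, 0], [0, 0, 0], 255], [[-0.025, -0.0093, 0], [0, 0, 0], 255], [[-0.025, -0.0093, 0], [0, 0, 0], 255], [[-0.025, -0.0093, 0], [0, 0, 0], 255], [[-0.025, -0.0093, 0], [0, 0, 0], 255], [[-0.025, -0.0093, 0], [0, 0, 0], 255], [[-0.025, -0.0093, 0], [0, 0, 0], 255], [[-0.022, -0.0082, 0], [0, 0, 0], 255]]}}

```text
time_s: 9.52
tcp_pos: [0.6103, 0.2052, 0.3226]
eef_rot: [179.9, -0.0, -91.1]
contact_force: [-0.1, -0.1, -1.6]
gripper_width: 0.0118
```

{"name": "carry_out", "arguments": {"plan": [[[-0.014, -0.0052, 0], [0, 0, 0], 255], [[-0.008, -0.003, 0], [0, 0, 0], 255], [[0, 0, 0], [0, 0, 0], 255], [[0, 0, 0], [0, 0, 0], 255], [[0, 0, 0], [0, 0, 0], 255], [[0, 0, 0], [0, 0, 0], 255]]}}

```text
time_s: 10.02
tcp_pos: [0.6182, 0.2238, 0.3238]
eef_rot: [180.0, -0.0, -91.1]
contact_force: [-0.4, -0.4, -1.6]
gripper_width: 0.012
```

Run:
```python
from h import *
im,c=cap('scene','s4.png')
s=r.get_state();print(s['time_s'],s['tcp_pos'],s['eef_rot'],s['contact_force'],s['moment'],s['gripper_width'])
a=im[100:290,240:500,::-1]
cv2.imwrite('pics/s4c.png',cv2.resize(a,None,fx=2.8,fy=2.8,interpolation=2))
# mat, from initial pictures
for n,f in(('scene','s1.png'),('top','t1.png')):
    c=r.get_calibration(n);g=cv2.imread('pics/'+f).max(2)
    m=(g<50).astype(np.uint8); w=(340,150,430,225) if n=='scene' else (60,90,160,200)
    mm=0*m;mm[w[1]:w[3],w[0]:w[2]]=m[w[1]:w[3],w[0]:w[2]]
    k=max(cv2.findContours(mm,0,1)[0],key=cv2.contourArea)
    P=np.array([ray(c,p[0],.004)[:2] for p in k],np.float32);b=cv2.minAreaRect(P);print(n,b)
```

```text
10.0667 [0.61824472 0.22381472 0.32392685] [-1.79998315e+02  3.68808994e-03 -9.10694946e+01] [-0.11273604 -0.67493929 -3.32336864] [ 0.00266441  0.21107413 -0.00718945] 0.011474973223586324
scene ((0.6746059656143188, 0.2250773310661316), (0.17901097238063812, 0.2086815983057022), 89.40265655517578)
top ((0.6699155569076538, 0.22609111666679382), (0.17678222060203552, 0.20755599439144135), 89.42872619628906)
```

View pics/s4c.png

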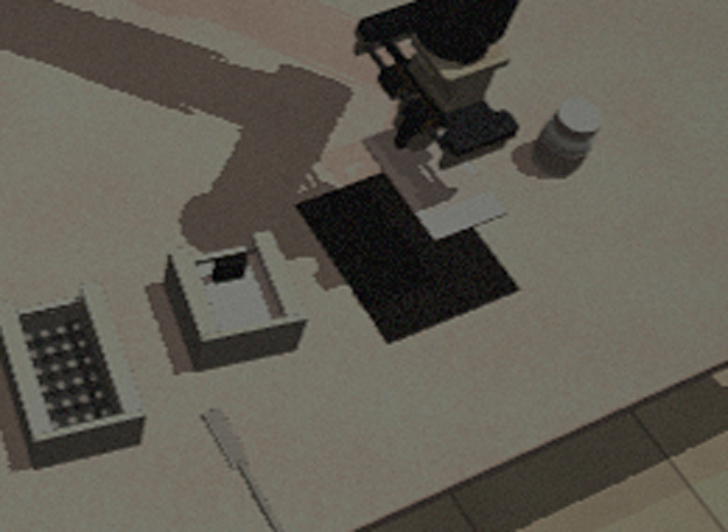

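The lid is held level above the mat. The mat centre from two views is about (0.672, 0.2255), yaw -0.6°. I'll lower it.

{"name": "carry_out", "arguments": {"plan": [[[-0.002, -0.004, 0.01], [0, 0, 0], 255], [[0, 0, 0.02], [0, 0, 0], 255], [[0, 0, 0.02], [0, 0, 0], 255], [[0, 0, 0.02], [0, 0, 0], 255], [[0, 0, 0.02], [0, 0, 0], 255], [[0, 0, 0.016], [0, 0, 0], 255], [[0, 0, 0.01], [0, 0, 0], 255], [[0, 0, 0.005], [0, 0, 0], 255], [[0, 0, 0.002], [0, 0, 0], 255], [[0, 0, 0], [0, 0, 0], 255], [[0, 0, 0], [0, 0, 0], 255]]}}

```text
time_s: 10.98
tcp_pos: [0.6229, 0.2269, 0.2016]
eef_rot: [-179.9, 0.0, -91.0]
contact_force: [-0.1, -0.1, -2.1]
gripper_width: 0.0114
```

{"name": "carry_out", "arguments": {"plan": [[[0, 0, 0.001], [0, 0, 0], 255], [[0, 0, 0.001], [0, 0, 0], 255], [[0, 0, 0.001], [0, 0, 0], 255], [[0, 0, 0.001], [0, 0, 0], 255], [[0, 0, 0], [0, 0, 0], 255], [[0, 0, 0], [0, 0, 0], 255]]}}

```text
time_s: 11.48
tcp_pos: [0.6224, 0.2267, 0.1966]
eef_rot: [180.0, -0.0, -91.0]
contact_force: [0.0, -0.3, -1.4]
gripper_width: 0.0115
```

{"name": "carry_out", "arguments": {"plan": [[[0, 0, 0.0007], [0, 0, 0], 255], [[0, 0, 0.0007], [0, 0, 0], 255], [[0, 0, 0], [0, 0, 0], 255], [[0, 0, 0], [0, 0, 0], 255]]}}

```text
time_s: 11.82
tcp_pos: [0.6225, 0.2267, 0.1952]
eef_rot: [180.0, -0.0, -91.0]
contact_force: [0.3, 0.7, -2.2]
gripper_width: 0.012
```

{"name": "carry_out", "arguments": {"plan": [[[0, 0, 0.0006], [0, 0, 0], 255], [[0, 0, 0], [0, 0, 0], 255], [[0, 0, 0], [0, 0, 0], 255]]}}

```text
time_s: 12.07
tcp_pos: [0.6226, 0.2268, 0.1947]
eef_rot: [-180.0, 0.0, -91.0]
contact_force: [0.8, 0.8, -1.7]
gripper_width: 0.012
```

{"name": "carry_out", "arguments": {"plan": [[[0, 0, 0.0006], [0, 0, 0], 255], [[0, 0, 0], [0, 0, 0], 255], [[0, 0, 0], [0, 0, 0], 255]]}}

```text
time_s: 12.32
tcp_pos: [0.6225, 0.2267, 0.1946]
eef_rot: [-180.0, 0.0, -91.0]
contact_force: [-2.7, -1.6, 4.8]
gripper_width: 0.0119
```

{"name": "carry_out", "arguments": {"plan": [[[0, 0, 0.0006], [0, 0, 0], 255], [[0, 0, 0], [0, 0, 0], 255], [[0, 0, 0], [0, 0, 0], 255]]}}

```text
time_s: 12.57
tcp_pos: [0.6225, 0.2268, 0.1947]
eef_rot: [-180.0, 0.0, -91.0]
contact_force: [-4.7, -1.9, 9.9]
gripper_width: 0.0119
```

Contact was felt on the mat. I'll ease off, release and retreat.

{"name": "carry_out", "arguments": {"plan": [[[0, 0, -0.0008], [0, 0, 0], 255], [[0, 0, 0], [0, 0, 0], 255], [[0, 0, 0], [0, 0, 0], 220], [[0, 0, 0], [0, 0, 0], 180], [[0, 0, 0], [0, 0, 0], 120], [[0, 0, 0], [0, 0, 0], 60], [[0, 0, 0], [0, 0, 0], 0], [[0, 0, 0], [0, 0, 0], 0], [[0, 0, 0], [0, 0, 0], 0], [[0, 0, 0], [0, 0, 0], 0], [[0, 0, 0], [0, 0, 0], 0], [[0, 0, 0], [0, 0, 0], 0]]}}

```text
time_s: 13.57
tcp_pos: [0.6225, 0.2268, 0.1942]
eef_rot: [-180.0, 0.0, -91.0]
contact_force: [-0.6, 0.6, 1.3]
gripper_width: 0.0666
```

{"name": "carry_out", "arguments": {"plan": [[[0, 0, 0], [0, 0, 0], 0], [[0, 0, 0], [0, 0, 0], 0], [[0, 0, -0.005], [0, 0, 0], 0], [[0, 0, -0.01], [0, 0, 0], 0], [[0, 0, -0.02], [0, 0, 0], 0], [[0, 0, -0.03], [0, 0, 0], 0], [[0, 0, -0.03], [0, 0, 0], 0], [[0, 0, -0.03], [0, 0, 0], 0], [[0, 0, -0.03], [0, 0, 0], 0], [[0, 0, -0.02], [0, 0, 0], 0], [[0, 0.02, 0], [0, 0, 0], 0], [[0, 0.03, 0], [0, 0, 0], 0]]}}

```text
time_s: 14.57
tcp_pos: [0.5736, 0.2276, 0.3716]
eef_rot: [-179.8, 0.1, -91.1]
contact_force: [0.1, 1.1, 0.3]
gripper_width: 0.0873
```

{"name": "carry_out", "arguments": {"plan": [[[0, 0.035, 0], [0, 0, 0], 0], [[0, 0.035, 0], [0, 0, 0], 0], [[0, 0.025, 0], [0, 0, 0], 0], [[0, 0, 0], [0, 0, 0], 0], [[0, 0, 0], [0, 0, 0], 0], [[0, 0, 0], [0, 0, 0], 0]]}}

```text
time_s: 15.07
tcp_pos: [0.4778, 0.2295, 0.3705]
eef_rot: [-179.9, 0.1, -91.0]
contact_force: [0.6, 0.1, 0.2]
gripper_width: 0.0877
```

Run:
```python
from h import *
im,c=cap('top','t5.png'); im2,_=cap('scene','s5.png')
s=r.get_state();print(s['time_s'],s['tcp_pos'],s['contact_force'],s['gripper_width'])
a=cv2.resize(im[90:270,60:320,::-1],None,fx=1.5,fy=1.5);b=cv2.resize(im2[100:280,240:500,::-1],None,fx=1.5,fy=1.5)
cv2.imwrite('pics/f.png',np.hstack([a,b]))
g=im.max(2);m=np.zeros_like(g);m[112:182,82:142]=(g[112:182,82:142]>100)
k=max(cv2.findContours(m,0,1)[0],key=cv2.contourArea)
print(cv2.minAreaRect(np.array([ray(c,p[0],.009)[:2] for p in k],np.float32)))
```

```text
15.1667 [0.47821534 0.22939558 0.36958249] [ 0.51928579 -0.18149968  0.20445911] 0.08745727531641613
((0.6708194017410278, 0.22908058762550354), (0.09014727175235748, 0.14591534435749054), 89.03768920898438)
```

View pics/f.png

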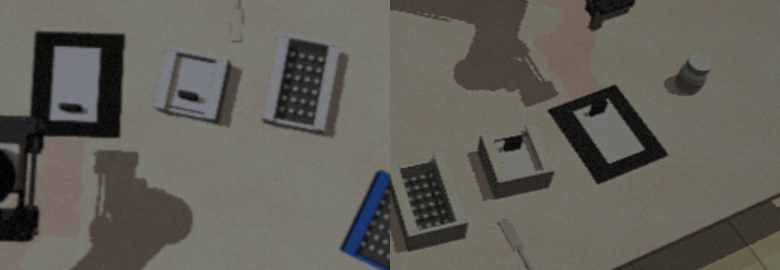

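The final view shows the lid flat and grip up in the middle of the mat, centred to within about 3 mm. The long box is open, the short lid is still closed, and the gripper is clear.

```bash
python3 -c "
from plant import r
print(r.close_job())"
```

```text
the job is handed in; nothing more can be done
None
```

The longer box is open. I raised its lid about 13 mm by the black grip, slid it roughly 170 mm straight out over the lip, laid it grip up on the mat, and let go. The job was handed in at about 15 s of robot time.

- **Lid position:** the last top picture puts the lid centre at (0.671, 0.229). The mat centre is about (0.670–0.675, 0.226), so the lid is within about 4 mm of the middle. Its yaw is within a degree of the mat's.
- **Forces:** I saw no sign of the lid rubbing during the slide. The lid pressed on the mat with about 10 N at touchdown, and I eased that off before opening the fingers.
- **Other checks:** the shorter box's lid is still closed and the gripper is clear of everything, with force readings near zero.
- **Disagreement:** the top and scene views differed by about 5 mm on the mat's x position, so I aimed between them. None of my checks failed.

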